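Set a pollen trap to collecting

TASK

Set the pollen trap on the counter to collecting: push its drawer fully home so that the drawer front closes against the end of the box, and push the sheet-metal bypass gate across to its stop so that the bypass slot is covered. Push both with the fingertips, not with the arm or the body of the gripper; pick nothing up, do not shove the trap along the counter, and leave the smoker, funnel, jar and hive tool where they are.

Things in the scene. Friction and masses are not known exactly. Their poses are not given: they have to be found in the camera images.
- trap: Pollen trap: low loose pine box, 250 mm wide (x) by 420 long (y), 105 high, wire screen in its top; about 3.6 kg, slides on the counter if pushed with 20 N or more. Origin: centre of its underside, z up; all axes below are its axes. Drawer in the +y end; entrance and gate on the -y end, where a landing board (top 26 mm up) stands out 62 mm over the full width.
- drawer (a joint): How far the drawer is out of the box (m), along the trap's +y: 0 = fully home, at its hard stop; up to 0.20. About 2 N of friction, no spring: it stays where it is left.
- drawer_face (a point): Centre of the outer (+y) face of the drawer's front board, 55 mm above the counter; moves with the drawer. Board 230 mm wide (x), 18 thick (y), from 10 to 86 mm above the counter, with a finger notch 64 wide and 12 deep in the middle of its top edge. Push it towards the trap's -y; when home the face lies 228.5 mm from the trap's origin.
- gate (a joint): How far the bypass gate is open (m), towards the trap's -x: 0 = closed, at its stop, slot covered; up to 0.07. About 1.5 N of friction, no spring: it stays where it is left. Slot 60 mm wide, gate 80 mm.
- gate_tab (a point): Centre of the pushed (-x) face of the gate's tab. The gate is a thin bare metal plate sliding along x on the entrance end; its -x edge is folded out into an upright tab, 3 mm thick (x), standing out 36 mm from the box (y; this point: 21 mm), from 55 to 100 mm above the counter (this point: 80). Push it towards the trap's +x. Over the landing board the space is free.
- smoker: Bystander: bee smoker, a steel can of 106 mm diameter with a cone lid, 295 mm high, and wood-and-black bellows reaching 125 mm from the can's axis along its +y. Loose. Origin under the can's centre.
- funnel: Bystander: steel funnel standing mouth down, 124 mm across, 125 mm high. Loose. Origin at the centre of its underside.
- jar: Bystander: small amber glass jar with a steel cap, 60 mm diameter, 75 mm high. Loose. Origin at the centre of its underside.
- hive_tool: Bystander: flat steel hive tool lying loose on the trap's wire screen (which is 93.5 mm above the counter), 255 mm long (x) by 40 mm, 5 mm thick, one end turned up 22 mm. Origin under its middle.

How it is judged:
By the outcome, as a careful person would: the job done as asked, in the order asked, and still so for the second after the job is handed in, with the robot touching nothing.
It also fails if it takes over 56 s, if anything falls off the work surface, if the arm or the gripper's body presses on something with over 40 N, if the wrist force passes 120 N, or if a joint passes its speed limit or range.

ROBOT

A 7-joint arm with a two-finger parallel gripper is mounted at the origin on the work surface. World frame = base frame: x ahead of the robot, y to its left, z up, the work surface at z = 0. Lengths are in m, angles in rad, forces in N, time in s.
With the tool pointing down it reaches from about 0.425 to 0.875 m from the base axis. Payload 4.7 kg.
Tool frame: the origin (TCP) lies midway between the tips of the shut fingers; the grasp point (between the pads) lies 19 mm behind it; z points along the fingers, y is the line along which they close (so a half turn about z gives the same grasp; the last joint's range is limited). The gripper opens to 87 mm and grips with 3 to 60 N. Pads are 19 mm wide; open, the fingers measure 117 mm over their backs; the gripper's body (75 mm by 190 mm) begins 51 mm behind the grasp point.
Start: joints at [-1.251, 0.321, -0.07, 1.45, 0.023, 1.371, -0.057], TCP at [0.196, 0.62, 0.223] pointing down, gripper open.
Joint ranges: [-2.86, 2.86], [-0.3, 2.09], [-1.38, 1.24], [0.06, 2.45], [-1.56, 4.7], [0.09, 2.05], [-2.69, 2.69]. Speed limits (rad/s): [2.57, 2.57, 3.14, 3.14, 3.14, 3.14, 3.14].

INTERFACE

Orientations are given as a unit quaternion [w, x, y, z].
In Python, from station import bot gives the robot as it stands.
- The arm moves only by the tool move_arm, never from a script. Its argument "deltas" is a list of rows, each a list of 7 numbers: the shift along the tool's x, y, z as a fraction of full scale, then the turn, a rotation vector about the tool's x, y, z as a fraction of full scale, then the opening, from -1 (shut) to 1 (fully open), so that 0 is half open. In form: [[x, y, z, rx, ry, rz, fingers], ...]. A call has 1 to 5 rows; each row shifts and turns the commanded pose from where the row before left it, along the tool's axes as they then stand; what a row does not reach is not made up. Full scale, the value 1, is 1 m for a shift and pi rad for a turn. A row lasts 1/12 s, in which the tool goes at most 41.7 mm and 7.16 degrees, less where a joint would pass 70% of its speed; a pose out of reach is approached as far as the arm can. A call with a number of a shift or a turn outside -1 to 1 is refused whole. A call with a gripper value outside its range is refused whole. The fingers move at their own pace and stop on an object; "newtons" is the grip in N (left out, the last holds). Time passes only in rows, so rows that do not move let the fingers close. It gives the time, the measured TCP pose, the force, the opening and the grip force at its end, in the units of the state.
- bot.sense(): the state, without advancing time (a new reading comes with each control period).
- bot.snapshot(name): name is "scene" or "top" or "wrist"; returns the picture (480x640x3 uint8, blue, green, red); there is no depth.
- bot.camera_info(name): a dict with "fx", "fy", "cx", "cy" (pixels), "R" (3x3) and "t" (3): a world point X has camera coordinates R X + t. Camera axes: x right, y down, z forward; pixel columns grow to the right and rows downward; lengths in m; the calibration is good to about 2 mm. The wrist camera is an equidistant fisheye: a pixel r from the principal point sees the ray r / f radians off the axis. A picture is of the moment at which its call begins: read the wrist's pose just before it. camera_info takes no time and is no camera call; for the wrist camera it gives the pose at the moment of the call.
- bot.finish_job(): hands the job in; it is judged then, once.
The state is a dict: "clock": time; "joint_positions": joint angles; "joint_vel": joint speeds; "joint_torque": joint torques, N m; "eef_pos": TCP position; "tcp_rot": TCP orientation; "contact_force": force on the tool from outside, world axes, zero at the start; "wrist_torque": the same for the moment, N m; "opening": finger opening in m; "grasp_force": force on a finger pad.
Only numpy, scipy, OpenCV 4.12 (cv2) and the standard library are available. Lean on these libraries where they do the work, as an engineer would, in place of code of your own. Each camera call takes 0.05 s, during which the arm holds its last target. There are 200 camera calls.

## Working session

There is one attempt and no reset: what is moved stays moved. The work goes in short steps, Python scripts to look and compute and a tool call to move; the robot and the scene stay as the last step left them, time stands still between calls to the robot, and variables do not carry over. Pictures are saved under pics/ and viewed, at most 10 in all, crops included, and the job is handed in when it is done.

Besides the shell and the picture viewer there is one more tool, called after "Request:" as name(argument=value, ...), one argument or row to a line, values as JSON. move_arm: Moves the arm, as the interface text tells. Its arguments: {"type":"object","properties":{"deltas":{"type":"array","items":{"type":"array","items":{"type":"number"}}},"newtons":{"type":"number"}},"required":["deltas"]}

```bash
mkdir -p pics; ls
python3 - <<'E'
from station import bot
import cv2
s=bot.sense();print(s)
for n in("scene","top"):
    cv2.imwrite(f"pics/{n}0.png",bot.snapshot(n));print(n,bot.camera_info(n))
E
```

```text
pics
{'clock': 0.0, 'joint_positions': array([-1.25090352,  0.32182464, -0.07008349,  1.45168776,  0.02259141,
        1.37075698, -0.05688352]), 'joint_vel': array([-0.00031678,  0.0020544 ,  0.00089788, -0.00126333,  0.00041391,
        0.00116301,  0.00090471]), 'joint_torque': array([-2.63482752e-04, -4.91284525e+01, -4.04180037e-01, -3.12524915e+01,
       -6.40406320e-02,  4.40571865e-02,  1.82085441e-04]), 'eef_pos': array([0.19556254, 0.61931037, 0.221454  ]), 'tcp_rot': array([-9.98278884e-05,  1.52279351e-01,  9.88337041e-01, -9.39616156e-04]), 'contact_force': array([0.19134606, 0.53821863, 0.31875543]), 'wrist_torque': array([ 0.02836248,  0.00779796, -0.02696308]), 'grasp_force': 0.0, 'opening': 0.08709537863670719}
scene {'fx': 434.6073801369961, 'fy': 434.6073801369961, 'cx': 318.54807887244124, 'cy': 240.20563487225408, 'R': array([[ 0.79664962,  0.6043371 ,  0.01122696],
       [ 0.42313643, -0.54433098, -0.72433372],
       [-0.43163056,  0.58179072, -0.68935812]]), 't': array([-0.42006253, -0.26598533,  1.35659087])}
top {'fx': 578.153158091242, 'fy': 578.153158091242, 'cx': 325.35539174328215, 'cy': 232.86650000622478, 'R': array([[ 0.01452705, -0.99985387,  0.00901145],
       [-0.99212418, -0.01553495, -0.12429111],
       [ 0.12441294, -0.0071349 , -0.99220487]]), 't': array([-0.14634209,  0.64182645,  1.24672814])}
```

View pics/scene0.png

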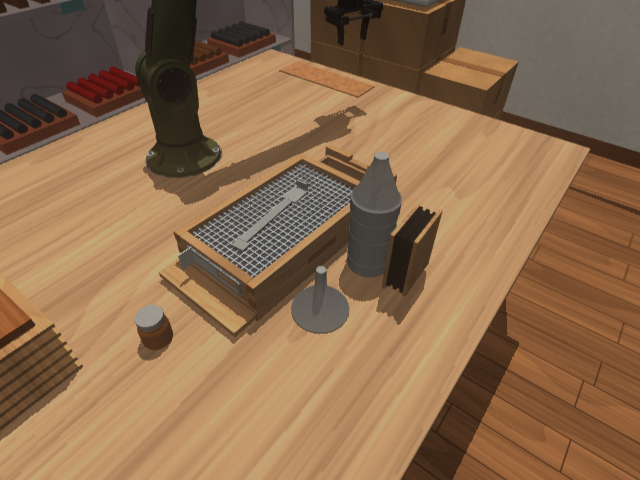

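View pics/top0.png

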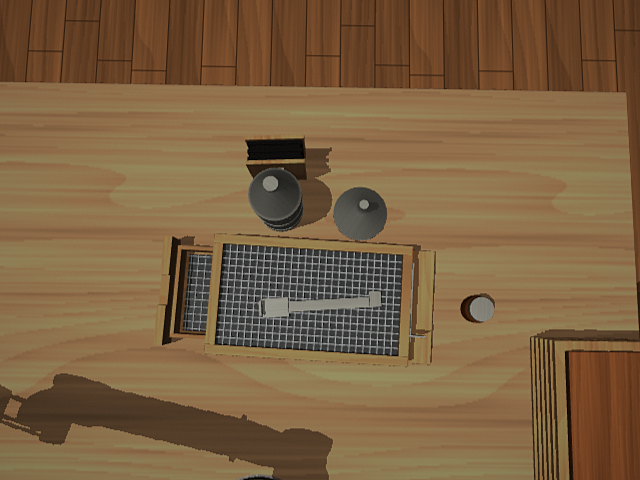

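The top view shows the trap with its drawer out to the left (front at about x 155–178, y 237–343). The gate end and landing board are on the right (x 410–435), with the tab near (415,338). Next I'll enlarge both ends and cast the corners.

```bash
cat > h.py <<'E'
import numpy as np
from station import bot
def cast(n,uv,z):
    c=bot.camera_info(n);R,t=c["R"],c["t"]
    d=R.T@np.array([(uv[0]-c["cx"])/c["fx"],(uv[1]-c["cy"])/c["fy"],1]);o=-R.T@t
    return (o+d*(z-o[2])/d[2]).round(4)
def proj(n,X):
    c=bot.camera_info(n);p=c["R"]@np.array(X)+c["t"]
    return np.array([c["fx"]*p[0]/p[2]+c["cx"],c["fy"]*p[1]/p[2]+c["cy"]]).round(1)
E
python3 - <<'E'
import cv2,numpy as np
from h import *
t=cv2.imread("pics/top0.png")
a=cv2.resize(t[225:375,140:240],None,fx=4,fy=4,interpolation=2);b=cv2.resize(t[225:375,370:470],None,fx=4,fy=4,interpolation=2)
cv2.imwrite("pics/crop.png",np.hstack([a,b])[:600])
for p in [(215,234),(413,244),(408,364),(206,353)]:print(p,cast("top",p,.105))
E
```

```text
(215, 234) [0.6298 0.0967 0.105 ]
(413, 244) [ 0.6151 -0.3217  0.105 ]
(408, 364) [ 0.3665 -0.3103  0.105 ]
(206, 353) [0.383  0.1057 0.105 ]
```

View pics/crop.png

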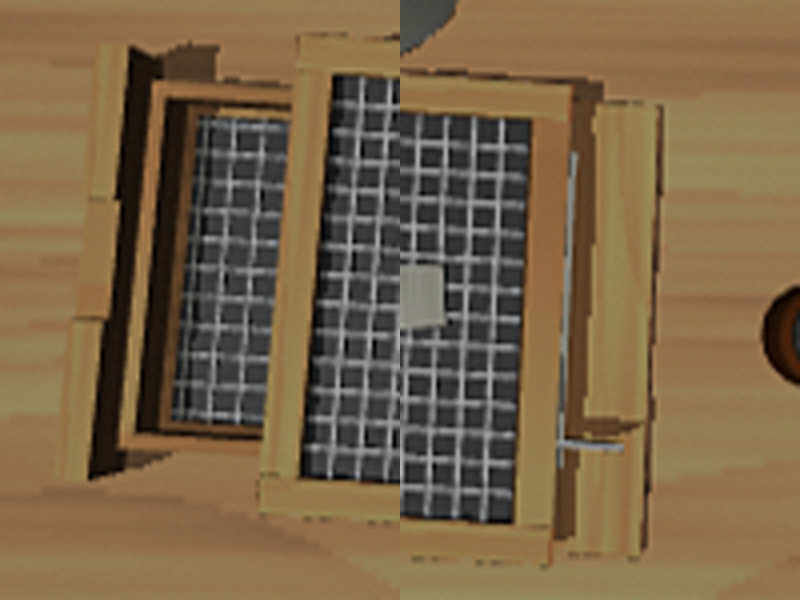

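Run:
```python
from h import *
P=[cast("top",p,.105)[:2] for p in [(215,234),(413,244),(408,364),(206,353)]]
o=np.mean(P,0);ya=-.037;ex=np.array([np.cos(ya),np.sin(ya)]);ey=np.array([-ex[1],ex[0]])
print("o",o)
for n,p,z in [("df1",(164.2,236.2),.086),("df2",(155,344.5),.086),("tab base",(410,336.2),.1),("tab tip",(425.5,337),.1),("jar",(481,309),.075)]:
    X=cast("top",p,z);d=X[:2]-o;print(n,X,"trap frame",(d@ex).round(4),(d@ey).round(4))
print("ex",ex)
```

```text
o [ 0.4986 -0.1074]
df1 [0.6257 0.2086 0.086 ] trap frame 0.1153 0.3205
df2 [0.3974 0.2166 0.086 ] trap frame -0.1131 0.32
tab base [ 0.4227 -0.3154  0.1   ] trap frame -0.0682 -0.2107
tab tip [ 0.4215 -0.3476  0.1   ] trap frame -0.0682 -0.2429
jar [ 0.4809 -0.4714  0.075 ] trap frame -0.0042 -0.3644
ex [ 0.99931558 -0.03699156]
```

Request:
move_arm(
  deltas=[
    [0,0,0,0,0,0.038,1],
    [0,0,0,0,0,0.038,1],
    [0,0,0,0,0,0.038,1],
    [0,0,0,0,0,0.038,1],
    [0,0,0,0,0,0.038,1],
  ],
)

```text
clock: 0.52
eef_pos: [0.1956, 0.6195, 0.2219]
tcp_rot: [0.0, 0.439, 0.899, -0.001]
contact_force: [0.4, 0.2, 1.3]
opening: 0.0873
grasp_force: 0.0
```

Request:
move_arm(
  deltas=[
    [0,0,0,0,0,0.038,1],
    [0,0,0,0,0,0.038,1],
    [0,0,0,0,0,0.038,1],
    [0,0,0,0,0,0.038,1],
    [0,0,0,0,0,0.038,1],
  ],
)

```text
clock: 0.93
eef_pos: [0.1956, 0.6195, 0.2219]
tcp_rot: [0.0, 0.684, 0.73, -0.0]
contact_force: [0.0, 0.3, -0.2]
opening: 0.0868
grasp_force: 0.0
```

Request:
move_arm(
  deltas=[
    [0,0,0,0,0,0.032,1],
    [-0.0288,0.0275,0,0,0,0,1],
    [-0.0288,0.0275,0,0,0,0,1],
    [-0.0288,0.0275,0,0,0,0,1],
    [-0.0288,0.0275,0,0,0,0,1],
  ],
)

```text
clock: 1.35
eef_pos: [0.303, 0.4998, 0.222]
tcp_rot: [0.0, 0.717, 0.697, -0.0]
contact_force: [1.5, 0.5, -0.7]
opening: 0.0871
grasp_force: 0.0
```

Request:
move_arm(
  deltas=[
    [-0.0288,0.0275,0,0,0,0,1],
    [-0.0288,0.0275,0,0,0,0,1],
    [-0.0288,0.0275,0,0,0,0,1],
    [-0.0288,0.0275,0,0,0,0,1],
    [-0.0288,0.0275,0,0,0,0,1],
  ],
)

```text
clock: 1.77
eef_pos: [0.4363, 0.3517, 0.2223]
tcp_rot: [-0.0, 0.717, 0.697, -0.0]
contact_force: [0.1, 0.9, -0.4]
opening: 0.0872
grasp_force: 0.0
```

Request:
move_arm(
  deltas=[
    [-0.0288,0.0275,0,0,0,0,1],
    [-0.0288,0.0275,0,0,0,0,1],
    [-0.0288,0.0275,0,0,0,0,1],
    [0,0,0,0,0,0,1],
  ],
)

```text
clock: 2.1
eef_pos: [0.5212, 0.2549, 0.2226]
tcp_rot: [0.003, 0.722, 0.692, -0.0]
contact_force: [0.0, -1.6, 0.5]
opening: 0.0869
grasp_force: 0.0
```

Request:
move_arm(
  deltas=[
    [0.005,-0.008,0.033,0,0,0,1],
    [0,0,0.033,0,0,0,1],
    [0,0,0.033,0,0,0,1],
    [0,0,0.033,0,0,0,1],
    [0,0,0.033,0,0,0,1],
  ],
)

```text
clock: 2.52
eef_pos: [0.507, 0.27, 0.0559]
tcp_rot: [-0.0, 0.717, 0.697, -0.0]
contact_force: [1.3, -0.2, -0.9]
opening: 0.0869
grasp_force: 0.0
```

Request:
move_arm(
  deltas=[
    [0,0,0,0,0,0,1],
    [0,0,0,0,0,0,1],
  ],
)

```text
clock: 2.68
eef_pos: [0.506, 0.2692, 0.0561]
tcp_rot: [-0.0, 0.717, 0.697, -0.002]
contact_force: [1.5, 0.1, 0.5]
opening: 0.0869
grasp_force: 0.0
```

Run:
```python
import cv2
from h import *
a=cv2.resize(bot.snapshot("top")[130:380,100:300],None,fx=2,fy=2);b=cv2.resize(bot.snapshot("scene")[100:350,300:500],None,fx=2,fy=2)
cv2.imwrite("pics/d1.png",np.hstack([a,b]))
```

```text
(no output)
```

View pics/d1.png

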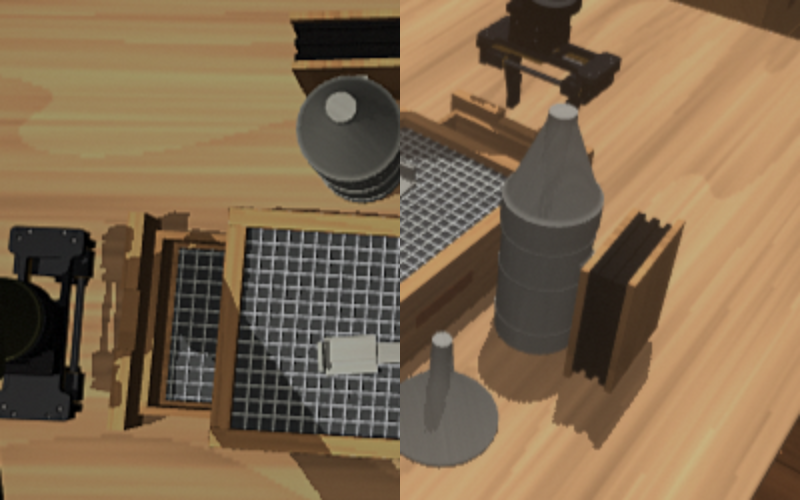

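Request:
move_arm(
  deltas=[
    [-0.015,0.007,-0.003,0,0,0,1],
    [-0.012,0,0,0,0,0,1],
    [-0.008,0,0,0,0,0,1],
    [-0.005,0,0,0,0,0,1],
  ],
)

```text
clock: 3.12
eef_pos: [0.5143, 0.2284, 0.062]
tcp_rot: [0.0, 0.718, 0.696, 0.001]
contact_force: [-0.3, 0.8, -0.3]
opening: 0.0869
grasp_force: 0.0
```

Request:
move_arm(
  deltas=[
    [-0.005,0,0,0,0,0,1],
    [-0.006,0,0,0,0,0,1],
    [-0.007,0,0,0,0,0,1],
    [-0.007,0,0,0,0,0,1],
  ],
)

```text
clock: 3.45
eef_pos: [0.5127, 0.2053, 0.061]
tcp_rot: [-0.0, 0.717, 0.697, 0.001]
contact_force: [0.5, 2.2, 2.8]
opening: 0.087
grasp_force: 1.3
```

Request:
move_arm(
  deltas=[
    [-0.007,0,0,0,0,0,1],
    [-0.007,0,0,0,0,0,1],
    [-0.007,0,0,0,0,0,1],
    [-0.007,0,0,0,0,0,1],
  ],
)

```text
clock: 3.78
eef_pos: [0.5114, 0.1761, 0.0603]
tcp_rot: [-0.0, 0.717, 0.697, -0.0]
contact_force: [-1.6, 2.8, 1.6]
opening: 0.087
grasp_force: 1.3
```

Request:
move_arm(
  deltas=[
    [-0.007,0,0,0,0,0,1],
    [-0.007,0,0,0,0,0,1],
    [-0.007,0,0,0,0,0,1],
    [-0.006,0,0,0,0,0,1],
  ],
)

```text
clock: 4.12
eef_pos: [0.5104, 0.1487, 0.0602]
tcp_rot: [-0.0, 0.718, 0.697, -0.001]
contact_force: [-2.2, 1.6, 1.2]
opening: 0.087
grasp_force: 1.2
```

Request:
move_arm(
  deltas=[
    [-0.003,0,0,0,0,0,1],
    [-0.003,0,0,0,0,0,1],
    [-0.002,0,0,0,0,0,1],
  ],
)

```text
clock: 4.37
eef_pos: [0.5106, 0.1413, 0.0603]
tcp_rot: [-0.0, 0.717, 0.697, -0.0]
contact_force: [-1.0, 2.5, -1.1]
opening: 0.0872
grasp_force: 1.1
```

Request:
move_arm(
  deltas=[
    [-0.002,0,0,0,0,0,1],
    [-0.002,0,0,0,0,0,1],
  ],
)

```text
clock: 4.53
eef_pos: [0.5106, 0.1379, 0.0604]
tcp_rot: [-0.0, 0.717, 0.697, -0.0]
contact_force: [-1.1, 2.9, -1.2]
opening: 0.087
grasp_force: 1.1
```

Request:
move_arm(
  deltas=[
    [-0.002,0,0,0,0,0,1],
    [-0.0015,0,0,0,0,0,1],
  ],
)

```text
clock: 4.7
eef_pos: [0.5106, 0.1352, 0.0606]
tcp_rot: [-0.0, 0.717, 0.697, 0.001]
contact_force: [-1.7, 5.8, -2.8]
opening: 0.0865
grasp_force: 3.3
```

Request:
move_arm(
  deltas=[
    [-0.0015,0,0,0,0,0,1],
    [0,0,0,0,0,0,1],
  ],
)

```text
clock: 4.87
eef_pos: [0.5106, 0.1352, 0.0606]
tcp_rot: [-0.001, 0.717, 0.697, 0.001]
contact_force: [-1.5, 6.9, -1.6]
opening: 0.0869
grasp_force: 3.5
```

Request:
move_arm(
  deltas=[
    [-0.0015,0,0,0,0,0,1],
    [0,0,0,0,0,0,1],
  ],
)

```text
clock: 5.03
eef_pos: [0.5106, 0.1352, 0.0607]
tcp_rot: [-0.001, 0.717, 0.697, 0.002]
contact_force: [0.1, 10.6, -3.3]
opening: 0.0871
grasp_force: 4.9
```

Request:
move_arm(
  deltas=[
    [0.01,0,0,0,0,0,1],
    [0.03,0,0,0,0,0.003,-1],
    [0,0,-0.04,0,0,0,-1],
    [0,0,-0.04,0,0,0,-1],
    [0,0,-0.04,0,0,0,-1],
  ],
)

```text
clock: 5.45
eef_pos: [0.5118, 0.1705, 0.1816]
tcp_rot: [0.001, 0.72, 0.694, -0.001]
contact_force: [1.1, -0.2, 1.2]
opening: 0.068
grasp_force: 0.0
```

Request:
move_arm(
  deltas=[
    [0,0,-0.04,0,0,0,-1],
    [-0.0368,-0.0083,0,0,0,0,-1],
    [-0.0368,-0.0083,0,0,0,0,-1],
    [-0.0368,-0.0083,0,0,0,0,-1],
    [-0.0368,-0.0083,0,0,0,0,-1],
  ],
)

```text
clock: 5.87
eef_pos: [0.4729, 0.0229, 0.2211]
tcp_rot: [0.001, 0.721, 0.693, 0.0]
contact_force: [-0.4, -0.3, -0.4]
opening: 0.035
grasp_force: 0.0
```

Request:
move_arm(
  deltas=[
    [-0.0368,-0.0083,0,0,0,0,-1],
    [-0.0368,-0.0083,0,0,0,0,-1],
    [-0.0368,-0.0083,0,0,0,0,-1],
    [-0.0368,-0.0083,0,0,0,0,-1],
    [-0.0368,-0.0083,0,0,0,0,-1],
  ],
)

```text
clock: 6.28
eef_pos: [0.4235, -0.1597, 0.2209]
tcp_rot: [0.001, 0.721, 0.693, 0.0]
contact_force: [0.5, -0.4, 0.3]
opening: 0.0038
grasp_force: 0.0
```

Request:
move_arm(
  deltas=[
    [-0.0368,-0.0083,0,0,0,0,-1],
    [-0.0368,-0.0083,0,0,0,0,-1],
    [-0.0368,-0.0083,0,0,0,0,-1],
    [-0.0368,-0.0083,0,0,0,0,-1],
    [-0.0368,-0.0083,0,0,0,0,-1],
  ],
)

```text
clock: 6.7
eef_pos: [0.3744, -0.3418, 0.2213]
tcp_rot: [0.001, 0.721, 0.693, 0.0]
contact_force: [1.1, -0.5, -1.0]
opening: 0.0002
grasp_force: 0.0
```

Request:
move_arm(
  deltas=[
    [0,0,0,0,0,0,-1],
    [0,0,0,0,0,0,-1],
  ],
)

```text
clock: 6.87
eef_pos: [0.3739, -0.3422, 0.2209]
tcp_rot: [0.001, 0.723, 0.691, -0.001]
contact_force: [0.8, 0.3, -0.5]
opening: 0.0003
grasp_force: 0.0
```

Run:
```python
import cv2
from h import *
a=bot.snapshot("top");cv2.imwrite("pics/top1.png",a)
a=cv2.resize(a[220:400,130:530],None,fx=2,fy=2,interpolation=2);cv2.imwrite("pics/g0.png",a)
```

```text
(no output)
```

View pics/g0.png

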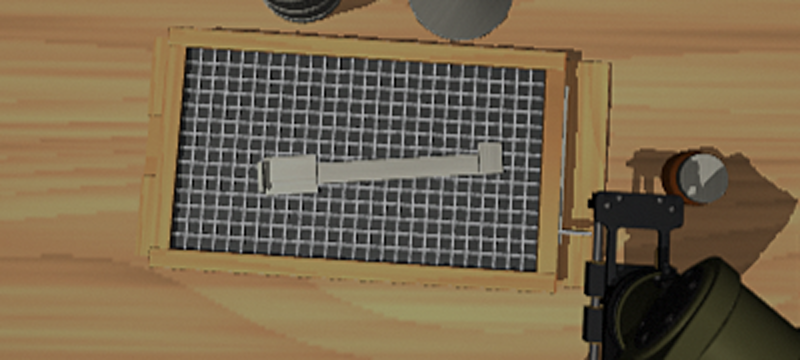

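The drawer front is against the box, and the box corner is still at (214,234), so the trap has not moved. The tab is still at about (418,336). I'll go down beside it.

Request:
move_arm(
  deltas=[
    [0.006,0,0.037,0,0,0,-1],
    [0,0,0.037,0,0,0,-1],
    [0,0,0.037,0,0,0,-1],
    [0,0,0.037,0,0,0,-1],
    [0,0,0,0,0,0,-1],
  ],
)

```text
clock: 7.33
eef_pos: [0.3722, -0.3279, 0.0661]
tcp_rot: [-0.006, 0.719, 0.694, -0.003]
contact_force: [-0.2, 1.5, -0.9]
opening: 0.0003
grasp_force: 0.0
```

Request:
move_arm(
  deltas=[
    [0,0.01,0,0,0,0,-1],
    [0,0.007,0,0,0,0,-1],
    [0,0.005,0,0,0,0,-1],
    [0,0.004,0,0,0,0,-1],
  ],
)

```text
clock: 7.67
eef_pos: [0.405, -0.3346, 0.075]
tcp_rot: [0.002, 0.72, 0.694, 0.001]
contact_force: [0.6, 0.2, 0.4]
opening: 0.0005
grasp_force: 0.0
```

Request:
move_arm(
  deltas=[
    [0,0.004,0,0,0,0,-1],
    [0,0.004,0,0,0,0,-1],
    [0,0.004,0,0,0,0,-1],
  ],
)

```text
clock: 7.92
eef_pos: [0.4142, -0.3347, 0.0733]
tcp_rot: [0.0, 0.721, 0.693, 0.0]
contact_force: [-1.9, 0.9, 2.0]
opening: 0.0001
grasp_force: 1.0
```

Run:
```python
import cv2
from h import *
a=cv2.resize(bot.snapshot("top")[280:380,370:490],None,fx=4,fy=4,interpolation=2)
b=cv2.resize(bot.snapshot("scene")[220:345,150:250],None,fx=3.2,fy=3.2,interpolation=2)
cv2.imwrite("pics/g1.png",np.hstack([a,b]))
```

```text
(no output)
```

View pics/g1.png

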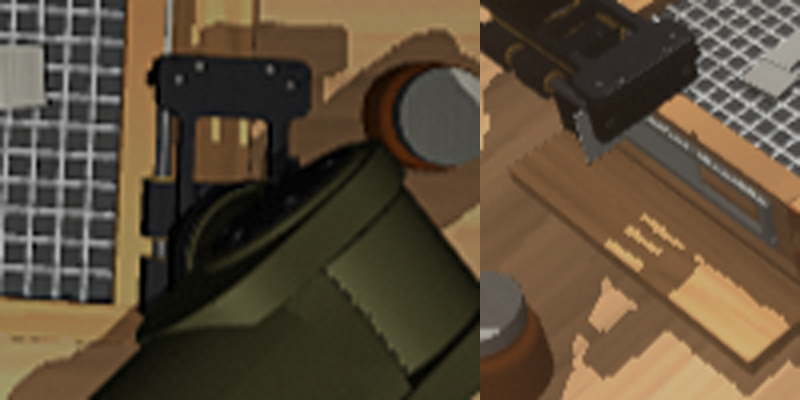

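The scene view shows the fingertips against the tab's outer face, and the force reads about 2 N. I'll push on until it stops.

Request:
move_arm(
  deltas=[
    [0,0.005,0,0,0,0,-1],
    [0,0.005,0,0,0,0,-1],
    [0,0.005,0,0,0,0,-1],
  ],
)

```text
clock: 8.27
eef_pos: [0.429, -0.3354, 0.0726]
tcp_rot: [0.0, 0.721, 0.693, -0.0]
contact_force: [-1.0, -0.8, 1.9]
opening: 0.0
grasp_force: 1.0
```

Request:
move_arm(
  deltas=[
    [0,0.004,0,0,0,0,-1],
    [0,0.004,0,0,0,0,-1],
    [0,0.003,0,0,0,0,-1],
  ],
)

```text
clock: 8.52
eef_pos: [0.4403, -0.3357, 0.0725]
tcp_rot: [0.0, 0.721, 0.693, -0.0]
contact_force: [-1.2, -1.7, 0.8]
opening: 0.0004
grasp_force: 0.9
```

Request:
move_arm(
  deltas=[
    [0,0.003,0,0,0,0,-1],
    [0,0.003,0,0,0,0,-1],
    [0,0.003,0,0,0,0,-1],
  ],
)

```text
clock: 8.77
eef_pos: [0.4489, -0.3359, 0.0725]
tcp_rot: [-0.0, 0.721, 0.693, -0.0]
contact_force: [-2.7, -2.0, 0.0]
opening: 0.0002
grasp_force: 0.9
```

Request:
move_arm(
  deltas=[
    [0,0.003,0,0,0,0,-1],
    [0,0.003,0,0,0,0,-1],
  ],
)

```text
clock: 8.93
eef_pos: [0.455, -0.3361, 0.0725]
tcp_rot: [-0.0, 0.721, 0.693, 0.0]
contact_force: [-1.8, -2.2, 0.8]
opening: 0.0004
grasp_force: 0.9
```

Request:
move_arm(
  deltas=[
    [0,0.003,0,0,0,0,-1],
    [0,0.003,0,0,0,0,-1],
  ],
)

```text
clock: 9.1
eef_pos: [0.461, -0.3363, 0.0725]
tcp_rot: [-0.0, 0.721, 0.693, 0.0]
contact_force: [-1.7, -1.4, 0.1]
opening: 0.0002
grasp_force: 0.8
```

Request:
move_arm(
  deltas=[
    [0,0.002,0,0,0,0,-1],
    [0,0.002,0,0,0,0,-1],
  ],
)

```text
clock: 9.27
eef_pos: [0.465, -0.3364, 0.0725]
tcp_rot: [-0.0, 0.721, 0.693, 0.0]
contact_force: [-1.2, -0.9, -1.1]
opening: 0.0005
grasp_force: 0.8
```

Request:
move_arm(
  deltas=[
    [0,0.002,0,0,0,0,-1],
    [0,0.002,0,0,0,0,-1],
  ],
)

```text
clock: 9.43
eef_pos: [0.4689, -0.3366, 0.0725]
tcp_rot: [-0.0, 0.721, 0.693, 0.0]
contact_force: [-1.9, -1.5, 0.3]
opening: 0.0002
grasp_force: 0.8
```

Request:
move_arm(
  deltas=[
    [0,0.002,0,0,0,0,-1],
    [0,0.002,0,0,0,0,-1],
  ],
)

```text
clock: 9.6
eef_pos: [0.4729, -0.3368, 0.0725]
tcp_rot: [-0.0, 0.721, 0.693, 0.0]
contact_force: [-2.5, -2.2, -0.2]
opening: 0.0006
grasp_force: 0.8
```

Request:
move_arm(
  deltas=[
    [0,0.002,0,0,0,0,-1],
    [0,0.0015,0,0,0,0,-1],
  ],
)

```text
clock: 9.77
eef_pos: [0.4749, -0.3369, 0.0723]
tcp_rot: [-0.001, 0.721, 0.693, -0.001]
contact_force: [-8.5, 0.4, 5.2]
opening: 0.0006
grasp_force: 4.3
```

Request:
move_arm(
  deltas=[
    [0,0.0015,0,0,0,0,-1],
    [0,0.0015,0,0,0,0,-1],
  ],
)

```text
clock: 9.93
eef_pos: [0.475, -0.3369, 0.0722]
tcp_rot: [-0.004, 0.721, 0.693, -0.002]
contact_force: [-14.7, 2.0, 9.9]
opening: 0.0007
grasp_force: 8.2
```

Request:
move_arm(
  deltas=[
    [0,0.0015,0,0,0,0,-1],
    [0,0.0015,0,0,0,0,-1],
  ],
)

```text
clock: 10.1
eef_pos: [0.4751, -0.3369, 0.0721]
tcp_rot: [-0.006, 0.722, 0.692, -0.003]
contact_force: [-20.4, 4.5, 14.9]
opening: 0.0004
grasp_force: 12.1
```

Stopped hard. I'll back off now, rise and check.

Request:
move_arm(
  deltas=[
    [0,-0.01,0,0,0,0,-1],
    [0,-0.03,0,0,0,0,-1],
    [0,-0.035,0,0,0,0,-1],
    [0,0,-0.04,0,0,0,-1],
    [0,0,-0.04,0,0,0,-1],
  ],
)

```text
clock: 10.52
eef_pos: [0.402, -0.3311, 0.1489]
tcp_rot: [-0.005, 0.722, 0.692, -0.0]
contact_force: [3.2, 0.5, 1.2]
opening: 0.0008
grasp_force: 0.0
```

Request:
move_arm(
  deltas=[
    [0,0,-0.04,0,0,0,-1],
    [-0.04,0,0,0,0,0,-1],
    [-0.04,0,0,0,0,0,-1],
    [-0.04,0,0,0,0,0,-1],
    [0,0,0,0,0,0,-1],
  ],
)

```text
clock: 10.93
eef_pos: [0.3985, -0.4626, 0.1926]
tcp_rot: [0.002, 0.724, 0.69, -0.003]
contact_force: [-1.8, -0.2, 0.5]
opening: 0.0002
grasp_force: 0.0
```

Run:
```python
import cv2
from h import *
t=bot.snapshot("top");s=bot.snapshot("scene")
t0=cv2.imread("pics/top0.png")
a=cv2.resize(t[220:370,140:440],None,fx=2.6,fy=2.6,interpolation=2)
b=cv2.resize(s[220:340,140:380],None,fx=1.6,fy=1.6,interpolation=2);c=cv2.resize(t0[220:370,140:440],None,fx=1.28,fy=1.28)
h=192;row=np.hstack([b[:h],c[:h]]);row=cv2.copyMakeBorder(row,0,0,0,780-row.shape[1],0)
cv2.imwrite("pics/fin.png",np.vstack([a,row]))
```

```text
(no output)
```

View pics/fin.png

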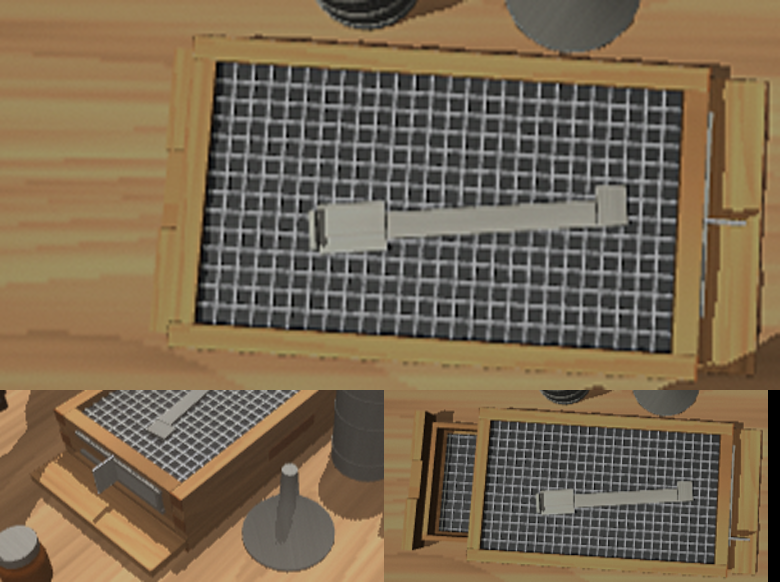

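The drawer front lies against the box, the tab has moved up to about (418,305), and the gate plate covers the slot. The box corners and bystanders are where they were. One last numeric check of the drawer and trap, then I hand in.

Run:
```python
import cv2
from h import *
o=np.array([.4986,-.1074]);ex=np.array([.99932,-.037]);ey=np.array([.037,.99932])
for p in [(207.3,238.5),(200.8,347)]: print("face y",(cast("top",p,.086)[:2]-o)@ey)
X=cast("top",(418,305),.1)[:2]-o;print("tab x",X@ex)
t=bot.snapshot("top").astype(int);t0=cv2.imread("pics/top1.png").astype(int)
w=lambda im,y,x,h,ww:im[y:y+h,x:x+ww].astype('float32')
for n,r in dict(boxTL=(225,200,60,80),tool=(285,250,50,140),boxbottom=(325,200,40,180),smoker=(130,235,100,75),funnel=(180,325,65,70)).items():
    print(n,cv2.phaseCorrelate(w(t,*r).mean(2),w(t0,*r).mean(2)))
```

```text
face y 0.228121084
face y 0.22405989199999998
tab x -0.002867383999999989
boxTL ((-0.01027410466019063, -0.01929441055076353), 0.999600736349821)
tool ((0.017449335729622817, -0.02192430953592961), 0.9896426140930917)
boxbottom ((0.014175322101721122, -0.004488594090300779), 1.0014664689699808)
smoker ((0.48370805516746884, -0.017769784380526232), 0.9967086176554362)
funnel ((0.01315858937168457, -0.019895410549878534), 0.9868956181554147)
```

```bash
python3 -c "
from station import bot
print(bot.finish_job())"
```

```text
the job is handed in; nothing more can be done
None
```

The job is handed in: the drawer was pushed home and then the gate was pushed across, both to a firm stop with the fingertips. The camera check afterwards showed the slot covered and the trap, funnel and hive tool unmoved. The jar got no numeric check, and the smoker's image match read about half a pixel (1 mm) off, though the arm never went near it.

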